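# Load stacked bearing caps into the row fixture and wedge them tight

## Task

Take the stack of three bearing caps on the tray apart and stand them feet down in the row fixture, end to end between the low side rails: the short cap against the square fixed stop, the middle-length one next to it, and the long one last. Then push the wooden wedge, thin end down, into the gap left between the long cap and the slanted jaw until the row is tight with no gaps, and let go of it.

Things in the scene. Friction and masses are not known exactly. Their poses are not given: they have to be found in the camera images.
- cap_short_c (a point): centre (half-way up) of the short bearing cap, a loose bare aluminium bridge 28 mm long along its y, 44 wide along its x and 36 tall, standing on two feet 13 mm wide along its sides; flat top with dark bolt holes. z up when standing. Grip it across its 44 mm width near the top. It is on top of the stack at the start.
- cap_middle_c (a point): centre (half-way up) of the middle-length bearing cap, a loose bare aluminium bridge 48 mm long along its y, 44 wide along its x and 36 tall, standing on two feet 13 mm wide along its sides; flat top with dark bolt holes. z up when standing. Grip it across its 44 mm width near the top. It is in the middle of the stack at the start.
- cap_long_c (a point): centre (half-way up) of the long bearing cap, a loose bare aluminium bridge 68 mm long along its y, 44 wide along its x and 36 tall, standing on two feet 13 mm wide along its sides; flat top with dark bolt holes. z up when standing. Grip it across its 44 mm width near the top. It is at the bottom of the stack at the start, on a flat dark steel tray (floor 3 mm above the bench, 9 mm lip).
- wedge_c (a point): centre (half-way up) of the wooden wedge, 50 mm tall, 52 wide along its x with parallel sides (grip across these), tapering along its y from 33 thick at the top to 14 at the toe, alike on both sides; starts standing on its toe, z up. In a tight row its toe stops about 8 above the fixture floor (centre 45 above the bench). It moves the caps against a few N; stop pushing at about 12 N.
- fixture: steel row fixture on the bench, origin at its underside, z up, row along its y; sizes in mm. Floor at z 12. Square fixed stop, 40 tall, face at y = +85; slanted jaw, 36 tall, face at y = -77 at the floor, leaning back to -84 at its top (fits the wedge). Both 40 wide. Rails 8 high at x = -29 and +29, y -50 to +84. Caps fill 144 from the stop, leaving 18 at the floor, 25 at their tops, for the wedge.
Mind the look-alikes: they are no part of the job. Leave any green or pink look-alike of the part that bears cap_short_c alone.

How it is judged:
By the outcome, as a careful person would: the job done as asked, in the order asked, and still so for the second after the job is handed in, with the robot touching nothing.
It also fails if it takes over 102 s, if anything falls off the work surface, if the arm or the gripper's body presses on something with over 40 N, if the wrist force passes 120 N, or if a joint passes its speed limit or range.

## Robot

A 6-joint arm with a two-finger parallel gripper is mounted at the origin on the work surface. World frame = base frame: x ahead of the robot, y to its left, z up, the work surface at z = 0. Lengths are in mm, angles in rad, forces in N, time in s.
With the tool pointing down it reaches from about 350 to 975 mm from the base axis. Payload 7.1 kg.
Tool frame: the origin (TCP) lies at the very end of the fingers, on their centre line; the grasp point (between the pads) lies 19 mm behind it; z points along the fingers, y is the line along which they close (so a half turn about z gives the same grasp; the last joint's range is limited). The gripper opens to 88 mm and grips with 3 to 60 N. Pads are 20 mm wide; open, the fingers measure 115 mm over their backs; the gripper's body (75 mm by 178 mm) begins 61 mm behind the grasp point.
Start: joints at [-1.321, 0.423, 1.63, -0, 1.089, -0.019], TCP at [166.003, -602.535, 222.675] pointing down, gripper open.
Joint ranges: [-3, 3], [-0.9, 2.11], [0.09, 2.58], [-1.31, 4.45], [0.11, 2.69], [-2.54, 2.54]. Speed limits (rad/s): [2.39, 2.39, 3.01, 3.14, 3.14, 3.14].

## Interface

Orientations are given as a rotation vector (axis times angle).
In Python, from workcell import ctrl gives the robot as it stands. The module is installed in compiled form; this text tells all that it offers.
- The arm moves only by the shell command python3 -m inch 'ROWS'. ROWS is JSON, a list of rows, each a list of 7 numbers: the shift along the tool's x, y, z scaled (see below), then the turn, a rotation vector about the tool's x, y, z scaled (see below), then the closure, from -1 (fully open) to 1 (shut). In form: [[tx, ty, tz, wx, wy, wz, hand], ...]. A call has 1 to 10 rows; each row is the pose to reach, as a shift and turn from the pose commanded when the call began, along the tool's axes at that moment; what a row does not reach only later rows make up. The controller multiplies each number of a shift by 0.15 m and each number of a turn by pi/4 rad. A row lasts 1/8 s, in which the tool goes at most 62.5 mm and 10.7 degrees, less where a joint would pass 70% of its speed; a pose out of reach is approached as far as the arm can. A call with a number of a shift or a turn outside -1 to 1 is refused whole. A call with a gripper value outside its range is refused whole. The fingers move at their own pace and stop on an object; the grip force is fixed at half the most. Time passes only in rows, so rows that repeat a pose let the fingers close. It gives the time, the measured TCP pose, the force, the opening and the grip force at its end, in the units of the state.
- ctrl.get_obs(): the state, without advancing time (a new reading comes with each control period).
- ctrl.get_image(name): name is "scene" or "side" or "wrist"; returns the picture (400x640x3 uint8, red, green, blue); there is no depth.
- ctrl.camera_params(name): a dict with "vfov" (degrees; the focal length in pixels is half the picture's height over the tangent of half this angle, whatever the lens; pixels are square), "cx", "cy" (the principal point, pixels), "distortion" ([k1, k2, p1, p2, k3] as OpenCV has them; the pictures are not rectified), "eye" and "attitude" of the camera in the world; the wrist camera has in their place "tool_from_camera" (4x4, takes a point from camera to tool coordinates, whose origin is the TCP and whose axes are the flange's). Camera axes: x right, y up, looking along -z (the intrinsics and any distortion apply to the point x, -y, -z); pixel columns grow to the right and rows downward; lengths in mm; the calibration is good to about 2 mm. A picture is of the moment at which its call begins: read the wrist's pose just before it. camera_params takes no time and is no camera call.
- ctrl.close_job(): hands the job in; it is judged then, once.
The state is a dict: "t": time; "qpos": joint angles; "qvel": joint speeds; "joint_torque": joint torques, N m; "ee_pos": TCP position; "orientation": TCP orientation; "ft_force": force on the tool from outside, world axes, zero at the start; "moment": the same for the moment, N m; "width": finger opening in mm; "grasp_force": force on a finger pad.
Only numpy, scipy, OpenCV 4.12 (cv2) and the standard library are available. Lean on these libraries where they do the work, as an engineer would, in place of code of your own. Each camera call takes 0.05 s, during which the arm holds its last target. There are 200 camera calls.

## Working session

There is one attempt and no reset: what is moved stays moved. The work goes in short steps, Python scripts to look and compute and a shell command to move; the robot and the scene stay as the last step left them, time stands still between calls to the robot, and variables do not carry over. Pictures are saved under pics/ and viewed, at most 14 in all, crops included, and the job is handed in when it is done.

```bash
mkdir -p pics
cat > h.py <<'E'
import numpy as np, cv2
from scipy.spatial.transform import Rotation as R
from workcell import ctrl
def cam(name):
    p=ctrl.camera_params(name); f=200/np.tan(np.radians(p["vfov"])/2)
    K=np.array([[f,0,p["cx"]],[0,f,p["cy"]],[0,0,1]]); return p,K,np.array(p["distortion"],float)
def pose(name,p,obs=None):
    if name=="wrist":
        T=np.eye(4); T[:3,:3]=R.from_rotvec(obs["orientation"]).as_matrix(); T[:3,3]=obs["ee_pos"]
        T=T@np.array(p["tool_from_camera"]); return T[:3,:3],T[:3,3]
    a=np.array(p["attitude"],float); r=a if a.shape==(3,3) else R.from_rotvec(a).as_matrix()
    return r,np.array(p["eye"],float)
def ray(name,uv,obs=None):
    p,K,d=cam(name); n=cv2.undistortPoints(np.array(uv,float).reshape(-1,1,2),K,d).reshape(-1,2)
    r,e=pose(name,p,obs); v=np.c_[n[:,0],-n[:,1],-np.ones(len(n))]@r.T; return e,v
def onz(name,uv,z,obs=None):
    e,v=ray(name,uv,obs); return e+v*((z-e[2])/v[:,2])[:,None]
def proj(name,X,obs=None):
    p,K,d=cam(name); r,e=pose(name,p,obs); c=(np.atleast_2d(X)-e)@r; c=c*[1,-1,-1]
    return cv2.projectPoints(c.reshape(-1,1,3),np.zeros(3),np.zeros(3),K,d)[0].reshape(-1,2)
def snap(name,fn):
    o=ctrl.get_obs(); im=ctrl.get_image(name); cv2.imwrite(f"pics/{fn}.png",im[:,:,::-1]); return o,im
def row(target,yaw=None):
    "tool-frame shift (row units) from current measured pose to a world target TCP"
    o=ctrl.get_obs(); M=R.from_rotvec(o["orientation"]).as_matrix(); return M.T@(np.array(target)-o["ee_pos"])/150
E
python3 - <<'E'
from h import *
for n in("scene","side","wrist"): snap(n,n+"0"); print(n,ctrl.camera_params(n))
print(ctrl.get_obs())
E
```

```text
scene {'vfov': 55.44413179117431, 'cx': 317.9948539007069, 'cy': 202.44077640011128, 'distortion': array([-0.04231887,  0.        ,  0.        ,  0.        ,  0.        ]), 'eye': array([ 948.60097477, -467.95582545,  551.58099081]), 'attitude': array([0.86225087, 0.33506516, 0.73247315])}
side {'vfov': 55.66220031928751, 'cx': 321.8501919359185, 'cy': 199.53462314722003, 'distortion': array([-0.01530683,  0.        ,  0.        ,  0.        ,  0.        ]), 'eye': array([436.1564408 , 621.87606572, 441.07398829]), 'attitude': array([ 0.09123751, -1.57342485, -2.61671151])}
wrist {'vfov': 69.51096415993048, 'cx': 310.7629521843735, 'cy': 201.154997268066, 'distortion': array([-0.00807013,  0.        ,  0.        ,  0.        ,  0.        ]), 'tool_from_camera': array([[-2.41536292e-04,  9.69960800e-01,  2.43261152e-01,
         6.62131387e+01],
       [ 9.99999964e-01,  2.63216608e-04, -5.66202539e-05,
         6.79649061e-01],
       [-1.18949802e-04,  2.43261130e-01, -9.69960828e-01,
        -1.62061188e+02],
       [ 0.00000000e+00,  0.00000000e+00,  0.00000000e+00,
         1.00000000e+00]])}
{'t': 0.15, 'qpos': array([-1.32098533e+00,  4.23681260e-01,  1.63052014e+00,  1.58027280e-05,
        1.08857743e+00, -1.90042760e-02]), 'qvel': array([-0.00246078, -0.00164927, -0.00153985, -0.00025928,  0.00106496,
        0.00097734]), 'joint_torque': array([-3.37613380e-05, -5.44982564e+01, -2.73918861e+01,  6.43866160e-02,
        2.03786400e-02, -6.69713722e-05]), 'ee_pos': array([ 165.91209598, -602.12447837,  222.06805947]), 'orientation': array([-3.11209054e+00, -4.20814295e-01,  1.92636979e-04]), 'ft_force': array([-0.27967374, -0.1860078 ,  1.05484499]), 'moment': array([ 0.01144316, -0.06989313,  0.03742946]), 'grasp_force': 0.0, 'width': 87.76222110424854}
```

View pics/scene0.png

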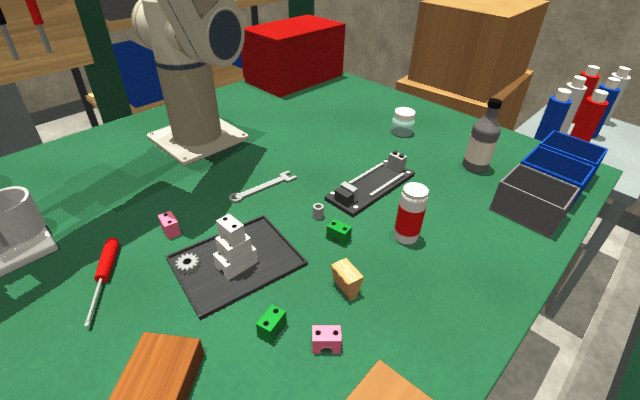

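View pics/side0.png

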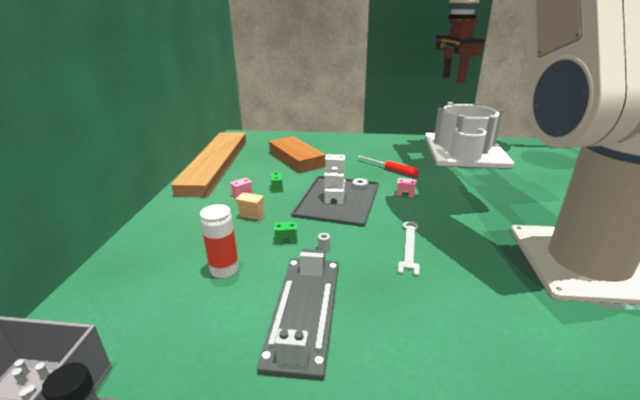

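The scene view shows the stack at (235,245) on the tray, the wooden wedge at (347,278) and the fixture at (370,185). The green pieces at (338,232) and (271,323) and the pink ones at (168,223) and (327,338) are look-alikes. The bare aluminium stack fits the description. Next I'll confirm it in one enlarged crop and locate the parts.

Run:
```python
from h import *
s=cv2.imread("pics/scene0.png"); d=cv2.imread("pics/side0.png")
def c(im,x0,y0,x1,y1,w,h): return cv2.resize(im[y0:y1,x0:x1],(w,h),interpolation=cv2.INTER_CUBIC)
cv2.imwrite("pics/c1.png",np.vstack([np.hstack([c(s,160,205,310,315,400,293),c(s,310,145,430,233,400,293)]),np.hstack([c(d,250,240,360,380,236,300),c(d,285,145,395,230,388,300),c(s,320,250,370,305,176,300)])]))
print("stack top", onz("scene",[[230,224]],111), onz("side",[[335,158]],111))
print("wedge", onz("scene",[[347,268]],50), onz("side",[[250,196]],50))
print("fix blocks",onz("scene",[[346,187],[398,156]],50),onz("side",[[292,330],[312,255]],50))
```

```text
stack top [[ 498.35697109 -217.92997977  111.        ]] [[ 494.75871071 -206.10794951  111.        ]]
wedge [[ 674.22205536 -104.64058745   50.        ]] [[ 678.816826   -112.86505773   50.        ]]
fix blocks [[513.11633964  75.87104801  50.        ]
 [516.28926706 272.59810472  50.        ]] [[516.72316479 263.18233248  50.        ]
 [511.55152573  93.86993764  50.        ]]
```

View pics/c1.png

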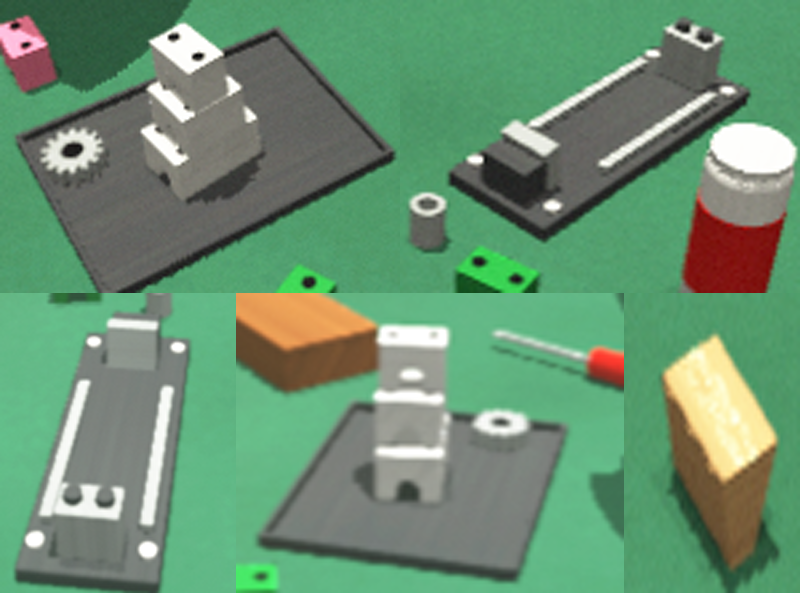

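The crops confirm the bare aluminium stack, short cap on top, on the tray. The square stop is at the fixture's +y world end, where the rails reach it, and the slanted jaw is at the -y end (y≈85). Next I'll move over the stack for a near view.

```bash
python3 -m inch '[[0.4,-0.27,0,0,0,0,-1],[0.8,-0.54,0,0,0,0,-1],[0.94,-0.64,0,0,0,0,-1],[0.94,-0.64,0,0,0,0,-1]]' 
python3 -m inch '[[0.4,-0.27,0,0,0,0,-1],[0.8,-0.54,0,0,0,0,-1],[0.94,-0.64,0,0,0,0,-1],[0.94,-0.64,0,0,0,0,-1]]' >/dev/null
python3 -m inch '[[0.4,-0.27,0,0,0,0,-1],[0.8,-0.54,0,0,0,0,-1],[0.94,-0.64,0,0,0,0,-1],[0.94,-0.64,0,0,0,0,-1]]' >/dev/null
python3 -m inch '[[0,0,0,0,0,-0.22,-1],[0,0,0,0,0,-0.44,-1],[0,0,0,0,0,-0.66,-1],[0,0,0,0,0,-0.83,-1]]' >/dev/null
python3 -m inch '[[0,0,0,0,0,-0.22,-1],[0,0,0,0,0,-0.44,-1],[0,0,0,0,0,-0.66,-1],[0,0,0,0,0,-0.83,-1],[0,0,0,0,0,-0.83,-1],[0,0,0,0,0,-0.83,-1]]'
python3 - <<'E'
from h import *
o,im=snap("wrist","w1"); print(o["t"],o["ee_pos"],R.from_rotvec(o["orientation"]).as_matrix().round(3),o["qpos"].round(2))
E
```

```text
t: 0.65
ee_pos: [277.8, -470.3, 222.6]
orientation: [-3.112, -0.427, 0.0]
ft_force: [-0.9, -1.0, 0.1]
width: 87.7
grasp_force: 0.0
t: 2.9
ee_pos: [496.7, -213.7, 222.6]
orientation: [-2.224, -2.219, 0.0]
ft_force: [0.2, 0.1, -0.2]
width: 87.6
grasp_force: 0.0
2.9 [ 496.74741674 -213.74658239  222.59219243] [[ 0.002  1.    -0.   ]
 [ 1.    -0.002 -0.   ]
 [-0.    -0.    -1.   ]] [-0.43  0.3   1.82 -0.    1.02 -0.43]
```

View pics/w1.png

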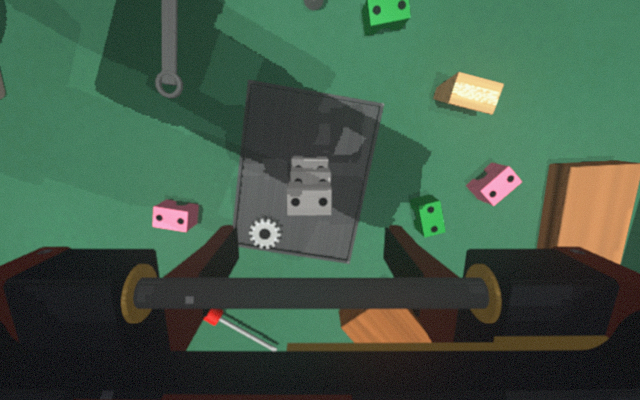

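The wrist view shows the short cap's top at (309,202) with holes at about (297,202) and (321,202), and the middle and long caps' tops showing above it. The wedge is at (472,92).

Run:
```python
from h import *
im=cv2.imread("pics/w1.png"); o=ctrl.get_obs()
g=cv2.cvtColor(im,cv2.COLOR_BGR2GRAY)
x0,y0=270,145; roi=g[y0:230,x0:350]
m=(roi>105).astype(np.uint8)
cs,h=cv2.findContours(m,cv2.RETR_CCOMP,cv2.CHAIN_APPROX_NONE)
for c,hh in zip(cs,h[0]):
    a=cv2.contourArea(c)
    if a>8:
        M=cv2.moments(c); print(a,M["m10"]/M["m00"]+x0,M["m01"]/M["m00"]+y0,"hole" if hh[3]>=0 else "", cv2.boundingRect(c), cv2.minAreaRect(c)[2])
print(g[202,280:338]); print(g[180:222,309]); print(g[150:225:4,292])
big=cv2.resize(im[140:230,260:360],(800,720),interpolation=cv2.INTER_CUBIC)[:600]
cv2.imwrite("pics/c2.png",cv2.convertScaleAbs(big,alpha=1.3))
print(onz("wrist",[[287.5,190],[331,190],[331,215],[287.5,215],[297,202],[321,202]],111,o).round(1))
```

```text
44.0 273.6212121212121 226.13257575757575  (0, 75, 11, 10) 0.0
1244.5 308.62488281773136 200.98567028257668  (15, 39, 47, 33) 88.56790161132812
67.0 322.53731343283584 201.318407960199 hole (48, 52, 10, 10) 0.0
72.0 295.0 201.5 hole (20, 52, 11, 10) 45.0
751.0 311.0255215268531 169.8959165557035  (21, 12, 40, 28) 1.9749338626861572
17.5 309.18095238095236 169.9047619047619 hole (35, 23, 10, 4) 8.130102157592773
34.5 319.7004830917874 167.78743961352657 hole (46, 20, 9, 7) 0.0
[ 99  98  99 101 100  98 107 142 160 157 129  78  45  40  47  44  45  39
  47  85 139 157 162 159 159 162 160 161 161 161 159 160 158 161 157 158
 161 157 118  64  41  41  41  47  42  39  60 115 151 161 160 117  73  61
  66  63  58  62]
[118 121 115 114 112 100 106 103 113 112 140 155 165 161 162 160 153 155
 159 158 162 157 161 158 162 156 158 158 157 154 156 157 155 156 150 130
 102  94  99  96  99  94]
[ 62  53 105 129 110 103 119 118 108 106 119 113 129  45 155 160 150  96
  93]
[[ 474.7 -205.5  111. ]
 [ 516.9 -205.6  111. ]
 [ 517.3 -230.9  111. ]
 [ 474.1 -230.8  111. ]
 [ 483.7 -217.5  111. ]
 [ 507.3 -217.6  111. ]]
```

View pics/c2.png

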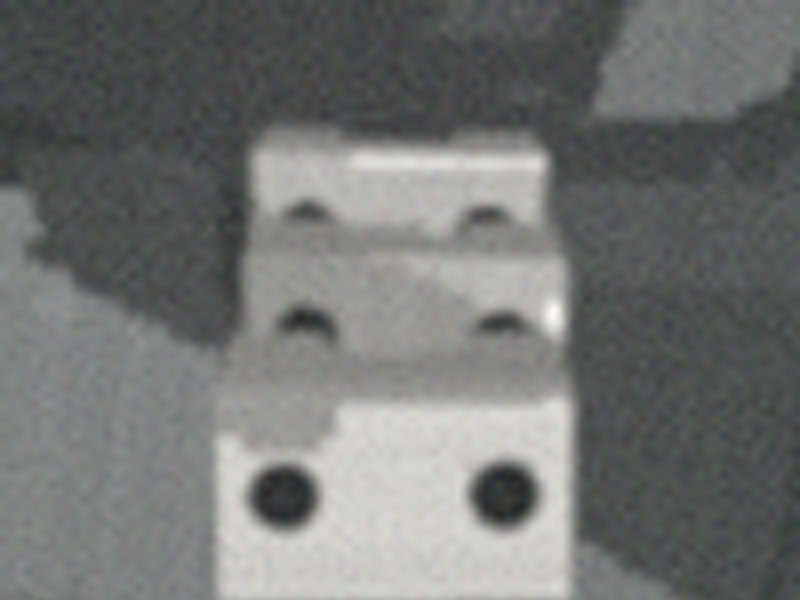

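The short cap's centre is at about (495.7, -218) with yaw about 0. I'll grasp it with the TCP at z 87.

```bash
python3 -m inch '[[-0.03,-0.007,0.3,0,0,0,-1],[-0.03,-0.007,0.6,0,0,0,-1],[-0.03,-0.007,0.8,0,0,0,-1],[-0.03,-0.007,0.9,0,0,0,-1],[-0.03,-0.007,0.9,0,0,0,-1]]' 
python3 -m inch '[[0,0,0,0,0,0,0.3],[0,0,0,0,0,0,1],[0,0,0,0,0,0,1],[0,0,0,0,0,0,1],[0,0,0,0,0,0,1]]'
python3 -m inch '[[0,0,-0.05,0,0,0,1],[0,0,-0.2,0,0,0,1],[0,0,-0.4,0,0,0,1],[0,0,-0.7,0,0,0,1],[0,0,-1,0,0,0,1],[0,0,-1,0,0,0,1]]'
python3 - <<'E'
from h import *
o,im=snap("wrist","w2"); print(o["t"],o["ee_pos"],o["qpos"].round(2))
E
```

```text
t: 3.58
ee_pos: [495.9, -217.0, 87.1]
orientation: [-2.219, -2.222, 0.001]
ft_force: [0.6, 0.6, -0.8]
width: 88.1
grasp_force: 0.0
t: 4.2
ee_pos: [496.3, -217.0, 87.9]
orientation: [2.219, 2.223, 0.0]
ft_force: [-0.1, 0.2, 3.1]
width: 43.9
grasp_force: 30.0
t: 4.95
ee_pos: [498.3, -218.0, 241.7]
orientation: [2.215, 2.218, 0.004]
ft_force: [0.6, -0.6, -1.4]
width: 43.6
grasp_force: 30.0
4.95 [ 498.32704516 -217.97181487  241.66004813] [-0.43  0.28  1.8   0.    1.06 -0.44]
```

```bash
python3 -m inch '[[0.2,0,0,0,0,0,1],[0.5,0.03,0,0,0,0,1],[0.8,0.06,0,0,0,0,1],[1,0.08,0,0,0,0,1]]' >/dev/null
python3 -m inch '[[0.3,0,0,0,0,0,1],[0.65,0,0,0,0,0,1],[1,0,0,0,0,0,1],[1,0,0,0,0,0,1]]' >/dev/null
python3 -m inch '[[0.15,0,0,0,0,0,1],[0.19,0,0,0,0,0,1],[0.19,0,0,0,0,0,1],[0.19,0,0,0,0,0,1],[0.19,0,0,0,0,0,1]]'
python3 - <<'E'
from h import *
o,im=snap("wrist","w3"); print(o["t"],o["ee_pos"],R.from_rotvec(o["orientation"]).as_matrix().round(3),o["qpos"].round(2))
im=im[:,:,::-1]; cv2.imwrite("pics/w3c.png",cv2.resize(im[0:260,170:470],(690,598),interpolation=cv2.INTER_CUBIC))
E
```

```text
t: 6.62
ee_pos: [507.7, 110.8, 237.6]
orientation: [2.22, 2.222, -0.0]
ft_force: [0.1, -0.2, -1.1]
width: 43.5
grasp_force: 30.0
6.625 [507.70445976 110.79206102 237.6426855 ] [[-0.001  1.    -0.   ]
 [ 1.     0.001 -0.   ]
 [-0.    -0.    -1.   ]] [ 0.19  0.25  1.85 -0.    1.04  0.19]
```

View pics/w3c.png

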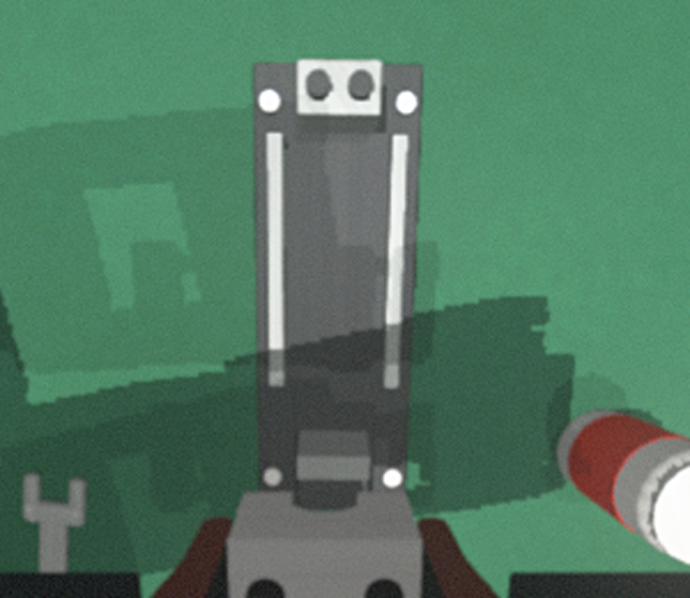

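The view shows the fixture whole: stop at crop (340,88), jaw at (333,455), rails from (275,133)–(277,385) and (400,135)–(391,387). I'll measure it from the rail ends.

Run:
```python
from h import *
o=ctrl.get_obs(); im=cv2.imread("pics/w3.png"); 
c2=lambda p:np.array(p)/2.3+[170,0]
hsv=cv2.cvtColor(im,cv2.COLOR_BGR2HSV); g=im.max(2)
x0,y0,x1,y1=282,50,354,172
sat=hsv[...,1]; 
# local threshold for rails
def railx(r,lo,hi):
    p=g[r,lo:hi].astype(float); b=np.median(p); w=np.clip(p-b-0.4*(p.max()-b),0,None); return lo+(w*np.arange(len(p))).sum()/w.sum()
rows=np.arange(62,165,6)
L=np.array([[railx(r,281,300),r] for r in rows]); Rr=np.array([[railx(r,331,352),r] for r in rows])
PL=onz("wrist",L,20,o); PR=onz("wrist",Rr,20,o)
for P in(PL,PR):
    k=np.polyfit(P[:,1],P[:,0],1); print("slope",k[0], "x@180",np.polyval(k,180), "res",np.std(P[:,0]-np.polyval(k,P[:,1])))
print("left col",list(g[50:175,289])); print("right col near top",list(g[50:70,343]),list(g[160:175,340]))
print("railends",onz("wrist",[c2((275,132.5)),c2((400,134.5)),c2((277,385.5)),c2((391,388))],20,o).round(1))
print("stop front top edge z40/52",onz("wrist",[c2((298,114)),c2((381,115))],40,o).round(1),onz("wrist",[c2((298,114)),c2((381,115))],52,o).round(1))
print("jaw top edge z36/48",onz("wrist",[c2((297,458)),c2((371,458)),c2((299,431)),c2((367,433))],36,o).round(1),onz("wrist",[c2((297,458)),c2((371,458))],48,o).round(1))
print("jaw floor", onz("wrist",[c2((299,431)),c2((367,433))],12,o).round(1))
```

```text
slope 0.010968222217082964 x@180 480.93699351987965 res 0.12160106011516386
slope 0.011285022248258045 x@180 546.7165189417587 res 0.27278108738704115
left col [np.uint8(97), np.uint8(98), np.uint8(103), np.uint8(99), np.uint8(107), np.uint8(104), np.uint8(99), np.uint8(146), np.uint8(224), np.uint8(229), np.uint8(226), np.uint8(224), np.uint8(223), np.uint8(224), np.uint8(222), np.uint8(228), np.uint8(223), np.uint8(223), np.uint8(225), np.uint8(224), np.uint8(224), np.uint8(227), np.uint8(224), np.uint8(225), np.uint8(222), np.uint8(229), np.uint8(227), np.uint8(226), np.uint8(225), np.uint8(225), np.uint8(228), np.uint8(226), np.uint8(226), np.uint8(228), np.uint8(229), np.uint8(228), np.uint8(228), np.uint8(229), np.uint8(226), np.uint8(225), np.uint8(226), np.uint8(228), np.uint8(229), np.uint8(228), np.uint8(229), np.uint8(230), np.uint8(229), np.uint8(229), np.uint8(228), np.uint8(228), np.uint8(229), np.uint8(230), np.uint8(229), np.uint8(229), np.uint8(229), np.uint8(228), np.uint8(230), np.uint8(230), np.uint8(231), np.uint8(231), np.uint8(232), np.uint8(230), np.uint8(232)
[... 1172 characters left out ...]
.uint8(238), np.uint8(235), np.uint8(238), np.uint8(237), np.uint8(235)] [np.uint8(158), np.uint8(159), np.uint8(158), np.uint8(154), np.uint8(157), np.uint8(159), np.uint8(157), np.uint8(156), np.uint8(133), np.uint8(85), np.uint8(68), np.uint8(74), np.uint8(68), np.uint8(72), np.uint8(72)]
railends [[482.5 259.8  20. ]
 [548.3 258.9  20. ]
 [481.4 126.5  20. ]
 [546.9 125.1  20. ]]
stop front top edge z40/52 [[495.4 263.9  40. ]
 [536.5 263.5  40. ]] [[495.8 261.   52. ]
 [535.5 260.6  52. ]]
jaw top edge z36/48 [[493.2  87.6  36. ]
 [535.   87.6  36. ]
 [494.4 103.1  36. ]
 [532.5 102.   36. ]] [[493.6  90.5  48. ]
 [534.1  90.5  48. ]]
jaw floor [[493.6  98.2  12. ]
 [534.1  97.   12. ]]
```

```bash
python3 -m inch '[[0.3,0.02,0,0,0,0.016,1],[0.6,0.04,0.2,0,0,0.016,1],[0.88,0.047,0.4,0,0,0.016,1],[0.88,0.047,0.6,0,0,0.016,1],[0.88,0.047,0.6,0,0,0.016,1]]' >/dev/null
python3 -m inch '[[0,0,0.25,0,0,0,1],[0,0,0.5,0,0,0,1],[0,0,0.65,0,0,0,1],[0,0,0.65,0,0,0,1],[0,0,0.65,0,0,0,1]]'
python3 -c "
from h import *
o=ctrl.get_obs();print(o['t'],o['ee_pos'],o['ft_force'])"
```

```text
t: 7.92
ee_pos: [515.8, 243.6, 51.8]
orientation: [2.234, 2.208, 0.004]
ft_force: [0.1, -0.2, -0.2]
width: 43.7
grasp_force: 30.0
7.925 [515.81919151 243.58180514  51.84402074] [ 0.07291376 -0.22564639 -0.24258429]
```

```bash
python3 -m inch '[[0,0,0.08,0,0,0,1],[0,0,0.14,0,0,0,1],[0,0,0.17,0,0,0,1],[0,0,0.17,0,0,0,1]]' | egrep 'pos|force'
python3 -m inch '[[0,0,0.006,0,0,0,1],[0,0,0.012,0,0,0,1],[0,0,0.012,0,0,0,1]]' | egrep 'pos|force'
python3 -m inch '[[0.008,0,0,0,0,0,1],[0.016,0,0,0,0,0,1],[0.016,0,0,0,0,0,1]]' | egrep 'pos|force'
```

```text
ee_pos: [514.3, 243.5, 24.7]
ft_force: [-1.1, 0.6, 3.5]
grasp_force: 30.0
ee_pos: [514.3, 243.5, 24.7]
ft_force: [-5.7, -2.3, 21.6]
grasp_force: 30.0
ee_pos: [514.3, 243.9, 24.7]
ft_force: [-4.3, -14.0, 25.3]
grasp_force: 30.0
```

```bash
python3 -m inch '[[0,0,-0.011,0,0,0,1],[0,0,-0.011,0,0,0,1]]' | egrep 'pos|force'
python3 -m inch '[[0.006,0,0,0,0,0,1],[0.006,0,0,0,0,0,1]]' | egrep 'pos|force'
```

```text
ee_pos: [514.8, 246.0, 24.8]
ft_force: [-0.5, -1.9, 5.3]
grasp_force: 30.0
ee_pos: [514.8, 246.6, 24.7]
ft_force: [-0.1, -4.0, 6.4]
grasp_force: 30.0
```

```bash
for i in 1 2 3; do python3 -m inch '[[0.007,0,0,0,0,0,1],[0.007,0,0,0,0,0,1]]' | egrep 'pos|ft_force'; done
```

```text
ee_pos: [514.8, 247.3, 24.7]
ft_force: [0.3, -5.4, 7.2]
ee_pos: [514.8, 247.4, 24.7]
ft_force: [2.1, -11.3, 9.9]
ee_pos: [514.8, 247.5, 24.7]
ft_force: [1.7, -17.2, 9.7]
```

```bash
python3 -m inch '[[-0.012,0,0,0,0,0,1],[-0.012,0,0,0,0,0,-1],[-0.012,0,0,0,0,0,-1],[-0.012,0,0,0,0,0,-1],[-0.012,0,0,0,0,0,-1]]' | egrep 'pos|force|width'
python3 -m inch '[[0,0,-0.2,0,0,0,-1],[0,0,-0.6,0,0,0,-1],[-0.2,0,-1,0,0,0,-1],[-0.6,-0.04,-1,0,0,0,-1],[-1,-0.06,-1,0,0,0,-1]]' >/dev/null
python3 -m inch '[[-0.4,0,-0.1,0,0,0,-1],[-0.8,-0.02,-0.25,0,0,0,-1],[-1,-0.04,-0.3,0,0,0,-1]]' >/dev/null
python3 -m inch '[[-0.4,0,0,0,0,0,-1],[-0.8,-0.02,0,0,0,0,-1],[-1,-0.03,0,0,0,-0.016,-1],[-1,-0.03,0,0,0,-0.016,-1],[-1,-0.03,0,0,0,-0.016,-1],[-1,-0.03,0,0,0,-0.016,-1]]' | egrep 'pos|ori|width'
python3 - <<'E'
from h import *
o,im=snap("wrist","w4"); print(o["t"],o["ee_pos"])
im=im[:,:,::-1]; cv2.imwrite("pics/w4c.png",cv2.convertScaleAbs(cv2.resize(im[130:240,240:380],(700,550),interpolation=cv2.INTER_CUBIC),alpha=1.3))
E
```

```text
ee_pos: [514.4, 248.3, 24.3]
ft_force: [-0.1, 0.8, 0.0]
width: 80.4
grasp_force: 0.0
ee_pos: [490.3, -200.3, 219.5]
orientation: [-2.218, -2.225, -0.0]
width: 87.9
12.8 [ 490.27035573 -200.3212395   219.46784907]
```

View pics/w4c.png

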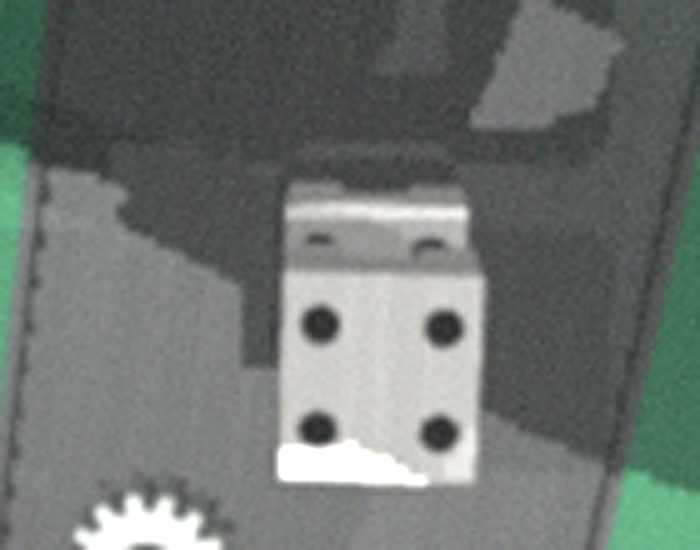

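The crop shows the middle cap's top with four holes at (320,325), (444,329), (317,428) and (440,433), turned about 2°. The long cap is beneath it.

```bash
cat > holes.py <<'E'
from h import *
def holes(fn,box,z,o,amin,amax,th=95):
    g=cv2.imread(f"pics/{fn}.png",0); x0,y0,x1,y1=box
    r=cv2.resize(g[y0:y1,x0:x1],None,fx=4,fy=4,interpolation=cv2.INTER_CUBIC)
    cs,_=cv2.findContours((r<th).astype(np.uint8),cv2.RETR_LIST,cv2.CHAIN_APPROX_NONE); P=[]
    for c in cs:
        a=cv2.contourArea(c)/16
        if amin<a<amax:
            (u,v),rad=cv2.minEnclosingCircle(c)
            if a>0.6*np.pi*(rad/4)**2:
                M=cv2.moments(c); P.append([(M["m10"]/M["m00"]+.5)/4-.5+x0,(M["m01"]/M["m00"]+.5)/4-.5+y0])
    P=np.array(P); W=onz("wrist",P,z,o); print(P.round(1).tolist(),W.round(1).tolist(),"c",W[:,:2].mean(0).round(2)); return W
E
python3 - <<'E'
from holes import *
o=ctrl.get_obs(); W=holes("w4",(298,186,335,225),75,o,20,90)
W=W[np.argsort(W[:,1])]
for a in(W[:2],W[2:]):
    a=a[np.argsort(a[:,0])]; print("yaw",np.degrees(np.arctan2(*(a[1]-a[0])[[1,0]])))
print(o["ee_pos"])
print("long edge pts z39", onz("wrist",[[240+285/5,130+218/5],[240+470/5,130+218/5]],39,o))
E
```

```text
[[327.4, 216.3], [303.1, 215.3], [328.4, 195.2], [303.6, 194.5]] [[509.3, -229.3, 75.0], [482.3, -228.2, 75.0], [510.0, -205.2, 75.0], [482.9, -204.5, 75.0]] c [ 496.11 -216.78]
yaw -2.338032277638348
yaw -1.6316593690844525
[ 490.33959234 -200.40120731  219.53101783]
long edge pts z39 [[ 474.27183271 -187.06016379   39.        ]
 [ 518.56922276 -186.9346693    39.        ]]
```

```bash
python3 -m inch '[[-0.11,0.039,0.35,0,0,0.044,-1],[-0.11,0.039,0.7,0,0,0.044,-1],[-0.11,0.039,0.9,0,0,0.044,-1]]' >/dev/null
python3 -m inch '[[0,0,0.15,0,0,0,-1],[0,0,0.216,0,0,0,-1],[0,0,0.216,0,0,0,-1],[0,0,0.216,0,0,0,0.3],[0,0,0.216,0,0,0,1],[0,0,0.216,0,0,0,1],[0,0,0.216,0,0,0,1],[0,0,0.216,0,0,0,1]]'
python3 -m inch '[[0,0,-0.05,0,0,0,1],[0,0,-0.2,0,0,0,1],[0,0,-0.45,0,0,0,1],[0,0,-0.75,0,0,-0.029,1],[0,0,-1,0,0,-0.029,1],[0,0,-1,0,0,-0.029,1]]'
```

```text
t: 14.22
ee_pos: [496.1, -218.2, 52.3]
orientation: [2.257, 2.185, 0.0]
ft_force: [-0.5, 0.8, 1.9]
width: 43.8
grasp_force: 30.0
t: 14.98
ee_pos: [497.8, -218.9, 205.3]
orientation: [2.228, 2.206, 0.003]
ft_force: [-0.7, 0.5, -1.6]
width: 43.8
grasp_force: 30.0
```

```bash
python3 -m inch '[[0.2,0,0,0,0,0,1],[0.5,0.03,0,0,0,0,1],[0.8,0.06,0,0,0,0,1],[1,0.085,0,0,0,0,1]]' >/dev/null
python3 -m inch '[[0.3,0,0,0,0,0,1],[0.65,0,0,0,0,0,1],[1,0,0,0,0,0,1]]' >/dev/null
python3 -m inch '[[0.3,0,0.1,0,0,0,1],[0.6,0,0.3,0,0,0,1],[0.8,0,0.6,0,0,0,1],[0.8,0,0.9,0,0,0,1],[0.8,0,0.95,0,0,0,1],[0.8,0,0.95,0,0,0,1]]' |egrep 'pos|ori|ft'
```

```text
ee_pos: [512.6, 201.3, 59.3]
orientation: [-2.232, -2.209, 0.002]
ft_force: [0.6, 0.5, 0.1]
```

```bash
python3 -m inch '[[0.012,0.012,0.1,0,0,0,1],[0.012,0.012,0.18,0,0,0,1],[0.012,0.012,0.222,0,0,0,1],[0.012,0.012,0.222,0,0,0,1],[0.012,0.012,0.222,0,0,0,1]]' |egrep 'pos|ori|ft'
python3 -m inch '[[0,0,0.004,0,0,0,1],[0,0,0.004,0,0,0,1]]' |egrep 'pos|ft'
```

```text
ee_pos: [515.0, 203.5, 26.5]
orientation: [2.233, 2.21, 0.0]
ft_force: [-0.7, 0.4, -1.2]
ee_pos: [514.9, 203.6, 25.9]
ft_force: [-0.8, 0.5, -0.4]
```

```bash
python3 -m inch '[[0,0,0.004,0,0,0,1],[0,0,0.006,0,0,0,1],[0,0,0.006,0,0,0,1]]' |egrep 'pos|ft'
python3 -m inch '[[0.008,0,0,0,0,0,1],[0.016,0,0,0,0,0,1],[0.016,0,0,0,0,0,1]]' |egrep 'pos|ft'
python3 -m inch '[[0.007,0,0,0,0,0,1],[0.007,0,0,0,0,0,1]]' |egrep 'pos|ft'
python3 -m inch '[[0.007,0,0,0,0,0,1],[0.007,0,0,0,0,0,1]]' |egrep 'pos|ft'
```

```text
ee_pos: [514.9, 203.6, 25.3]
ft_force: [-0.8, 0.2, 5.9]
ee_pos: [515.2, 205.6, 25.3]
ft_force: [-0.0, -3.2, 5.7]
ee_pos: [515.2, 206.6, 25.3]
ft_force: [-1.0, -4.4, 6.1]
ee_pos: [515.2, 207.7, 25.3]
ft_force: [-0.6, -3.7, 5.3]
```

```bash
for i in 1 2 3; do python3 -m inch '[[0.006,0,0,0,0,0,1],[0.006,0,0,0,0,0,1]]' | egrep 'pos|ft_force'; done
```

```text
ee_pos: [515.2, 207.8, 25.3]
ft_force: [0.4, -8.8, 5.9]
ee_pos: [515.2, 207.8, 25.3]
ft_force: [1.8, -15.2, 9.0]
ee_pos: [515.2, 207.9, 25.3]
ft_force: [1.4, -20.0, 8.8]
```

```bash
python3 -m inch '[[-0.014,0,0,0,0,0,1],[-0.014,0,0,0,0,0,-1],[-0.014,0,0,0,0,0,-1],[-0.014,0,0,0,0,0,-1],[-0.014,0,0,0,0,0,-1]]' | egrep 'pos|force|width'
python3 -m inch '[[0,0,-0.2,0,0,0,-1],[0,0,-0.6,0,0,0,-1],[-0.2,0,-1,0,0,0,-1],[-0.6,-0.04,-1,0,0,0,-1],[-0.9,-0.05,-1,0,0,0,-1]]' >/dev/null
python3 -m inch '[[-0.4,0,-0.1,0,0,0,-1],[-0.8,-0.01,-0.15,0,0,0,-1],[-0.95,-0.02,-0.15,0,0,0,-1]]' >/dev/null
python3 -m inch '[[-0.4,0,0,0,0,0,-1],[-0.8,-0.02,0,0,0,0,-1],[-0.9,-0.03,0,0,0,-0.016,-1],[-0.9,-0.03,0,0,0,-0.016,-1],[-0.9,-0.03,0,0,0,-0.016,-1],[-0.9,-0.03,0,0,0,-0.016,-1]]' | egrep 'pos|ori|width'
python3 - <<'E'
from h import *
o,im=snap("wrist","w5"); print(o["t"],o["ee_pos"])
im=im[:,:,::-1]; cv2.imwrite("pics/w5c.png",cv2.convertScaleAbs(cv2.resize(im[130:240,240:380],(700,550),interpolation=cv2.INTER_CUBIC),alpha=1.3))
E
```

```text
ee_pos: [514.9, 208.8, 24.7]
ft_force: [-0.1, 0.2, -0.1]
width: 80.5
grasp_force: 0.0
ee_pos: [495.9, -202.6, 197.3]
orientation: [-2.217, -2.226, -0.0]
width: 87.9
21.85 [ 495.89586305 -202.61239947  197.32000206]
```

View pics/w5c.png

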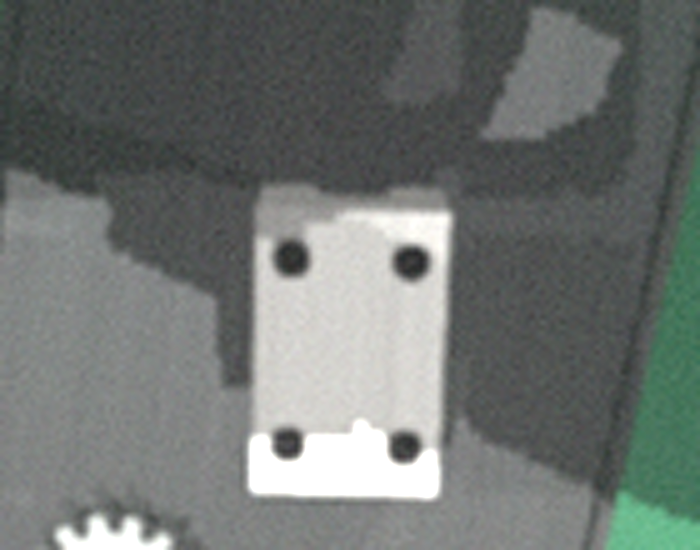

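The long cap alone remains, with holes at crop (291,259), (410,263), (288,442) and (404,447).

Run:
```python
from holes import *
o=ctrl.get_obs(); W=holes("w5",(292,174,327,225),39,o,12,90,100)
W=W[np.argsort(W[:,1])]
for a in(W[:2],W[2:]):
    a=a[np.argsort(a[:,0])]; print("yaw",np.degrees(np.arctan2(*(a[1]-a[0])[[1,0]])))
print(o["ee_pos"])
```

```text
[[320.5, 218.8], [297.1, 218.1], [321.8, 182.1], [297.8, 180.9]] [[507.8, -238.9, 39.0], [480.6, -238.1, 39.0], [508.7, -195.5, 39.0], [481.7, -194.3, 39.0]] c [ 494.71 -216.7 ]
yaw -1.7499478471818641
yaw -2.599698438499741
[ 495.93869306 -202.68599603  197.35905855]
```

```bash
python3 -m inch '[[-0.094,-0.008,0.35,0,0,0.04,-1],[-0.094,-0.008,0.7,0,0,0.04,-1],[-0.094,-0.008,0.95,0,0,0.04,-1],[-0.094,-0.008,0.95,0,0,0.04,-1]]' |egrep 'pos|ori'
python3 -m inch '[[0,0,0.15,0,0,0,-1],[0,0,0.26,0,0,0,-1],[0,0,0.26,0,0,0,-1],[0,0,0.26,0,0,0,0.3],[0,0,0.26,0,0,0,1],[0,0,0.26,0,0,0,1],[0,0,0.26,0,0,0,1],[0,0,0.26,0,0,0,1]]'
python3 -m inch '[[0,0,-0.05,0,0,0,1],[0,0,-0.2,0,0,0,1],[0,0,-0.45,0,0,0,1],[0,0,-0.75,0,0,-0.024,1],[0,0,-1,0,0,-0.024,1],[0,0,-1,0,0,-0.024,1]]'
```

```text
ee_pos: [492.8, -216.3, 52.6]
orientation: [-2.248, -2.186, 0.003]
t: 23.4
ee_pos: [494.6, -217.9, 16.0]
orientation: [2.253, 2.189, 0.0]
ft_force: [-0.6, 0.2, 0.9]
width: 43.8
grasp_force: 30.0
t: 24.15
ee_pos: [496.3, -218.6, 168.9]
orientation: [2.228, 2.206, 0.003]
ft_force: [1.0, -0.4, -2.4]
width: 43.7
grasp_force: 30.0
```

```bash
python3 -m inch '[[0.2,0,0,0,0,0,1],[0.5,0.03,0,0,0,0,1],[0.8,0.06,0,0,0,0,1],[1,0.09,0,0,0,0,1]]' >/dev/null
python3 -m inch '[[0.3,0,0,0,0,0,1],[0.65,0,0,0,0,0,1],[1,0,0,0,0,0,1]]' >/dev/null
python3 -m inch '[[0.2,0,0.05,0,0,0,1],[0.35,0,0.2,0,0,0,1],[0.42,0,0.5,0,0,0,1],[0.42,0,0.7,0,0,0,1],[0.42,0,0.7,0,0,0,1],[0.42,0,0.7,0,0,0,1]]' |egrep 'pos|ori|ft'
```

```text
ee_pos: [511.8, 144.9, 61.0]
orientation: [-2.233, -2.21, 0.0]
ft_force: [-0.1, 0.0, -1.3]
```

```bash
python3 -m inch '[[0.005,0.01,0.1,0,0,0,1],[0.005,0.01,0.18,0,0,0,1],[0.005,0.01,0.232,0,0,0,1],[0.005,0.01,0.232,0,0,0,1],[0.005,0.01,0.232,0,0,0,1]]' |egrep 'pos|ori|ft'
python3 -m inch '[[0,0,0.006,0,0,0,1],[0,0,0.006,0,0,0,1]]' |egrep 'pos|ft'
```

```text
ee_pos: [513.2, 145.8, 26.0]
orientation: [-2.233, -2.21, 0.0]
ft_force: [0.2, 0.1, -1.6]
ee_pos: [513.3, 145.8, 25.2]
ft_force: [-0.2, 0.8, -1.3]
```

```bash
python3 -m inch '[[0,0,0.006,0,0,0,1],[0,0,0.006,0,0,0,1]]' |egrep 'pos|ft'
python3 -m inch '[[0.008,0,0,0,0,0,1],[0.014,0,0,0,0,0,1],[0.014,0,0,0,0,0,1]]' |egrep 'pos|ft'
python3 -m inch '[[0.007,0,0,0,0,0,1],[0.007,0,0,0,0,0,1]]' |egrep 'pos|ft'
python3 -m inch '[[0.007,0,0,0,0,0,1],[0.007,0,0,0,0,0,1]]' |egrep 'pos|ft'
```

```text
ee_pos: [513.4, 145.8, 24.7]
ft_force: [-1.9, -0.8, 3.9]
ee_pos: [513.6, 147.6, 24.8]
ft_force: [-0.3, -3.5, 5.4]
ee_pos: [513.7, 148.6, 24.8]
ft_force: [0.2, -2.2, 5.1]
ee_pos: [513.8, 149.7, 24.8]
ft_force: [-0.0, -3.0, 5.0]
```

```bash
for i in 1 2 3; do python3 -m inch '[[0.006,0,0,0,0,0,1],[0.006,0,0,0,0,0,1]]' | egrep 'pos|ft_force'; done
```

```text
ee_pos: [513.8, 150.2, 24.8]
ft_force: [-0.6, -5.9, 5.3]
ee_pos: [513.7, 150.2, 24.8]
ft_force: [1.0, -12.3, 5.8]
ee_pos: [513.7, 150.3, 24.8]
ft_force: [2.0, -17.5, 7.9]
```

```bash
python3 -m inch '[[-0.014,0,0,0,0,0,1],[-0.014,0,0,0,0,0,-1],[-0.014,0,0,0,0,0,-1],[-0.014,0,0,0,0,0,-1],[-0.014,0,0,0,0,0,-1]]' | egrep 'pos|force|width'
python3 -m inch '[[0,0,-0.2,0,0,0,-1],[0,0,-0.6,0,0,0,-1],[0,0,-1,0,0,0,-1],[0,0,-1,0,0,0,-1],[0,0,-1,0,0,0,-1]]' |egrep 'pos'
python3 -c "
from h import *
o,im=snap('wrist','w6');print(o['t'])
cv2.imwrite('pics/w6c.png',cv2.resize(im[30:290,220:420,::-1],(460,598),interpolation=cv2.INTER_CUBIC))
print('bottle base/top',onz('scene',[[407,240]],0),onz('scene',[[413,190]],110))"
python3 -m inch '[[-0.3,0.2,-0.1,0,0,0,-1],[-0.6,0.4,-0.15,0,0,0,-1],[-0.8,0.55,-0.15,0,0,0,-1]]' >/dev/null
python3 -m inch '[[-0.3,0.2,0,0,0,0,-1],[-0.6,0.4,0,0,0,0,-1],[-0.8,0.55,0,0,0,-0.016,-1],[-0.8,0.55,0,0,0,-0.016,-1],[-0.8,0.55,0,0,0,-0.016,-1],[-0.8,0.55,0,0,0,-0.016,-1]]' |egrep 'pos|ori'
python3 -c "
from h import *
o,im=snap('wrist','w7');print(o['t'],o['ee_pos'])
cv2.imwrite('pics/w67.png',np.hstack([cv2.imread('pics/w6c.png')[:,60:400],cv2.resize(im[60:290,220:397,::-1],(460,598),interpolation=cv2.INTER_CUBIC)]))"
```

```text
ee_pos: [513.3, 150.7, 24.1]
ft_force: [0.2, 0.5, 0.3]
width: 80.3
grasp_force: 0.0
ee_pos: [512.8, 150.5, 173.8]
29.775
bottle base/top [[683.98414304  80.20446018   0.        ]] [[663.92513092  98.95292312 110.        ]]
ee_pos: [675.0, -89.9, 195.9]
orientation: [-2.216, -2.224, 0.002]
30.95 [674.95230667 -89.91276253 195.88847675]
```

View pics/w67.png

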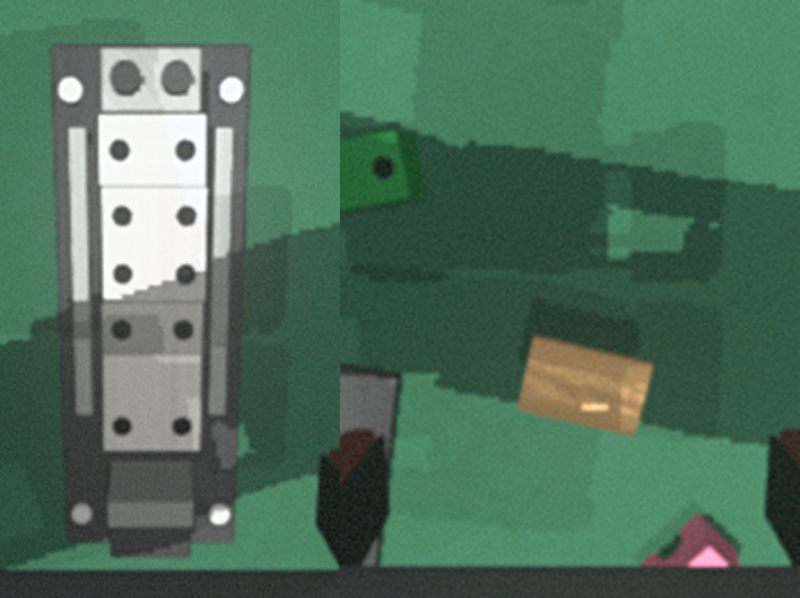

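The left half shows the three caps in a tight row: short at the stop, then middle, then long, with the jaw gap open. The right half shows the wedge's top at (586,386), turned about 13° cw.

Run:
```python
from h import *
o=ctrl.get_obs(); im=cv2.imread("pics/w7.png"); h=cv2.cvtColor(im,cv2.COLOR_BGR2HSV)
m=cv2.inRange(h,(8,60,90),(25,255,255)); m[:,:270]=0; m[:170]=0;m[240:]=0; m[:,360:]=0
c=max(cv2.findContours(m,0,1)[0],key=cv2.contourArea); W=onz("wrist",c.reshape(-1,2),50,o)[:,:2].astype(np.float32)
r=cv2.minAreaRect(W); b=cv2.boxPoints(r); print(r,b.round(1).tolist())
e=b[1]-b[0]; f=b[2]-b[1]; l=e if np.hypot(*e)>np.hypot(*f) else f; print("yaw",np.degrees(np.arctan2(l[1],l[0])))
print("green",onz("wrist",[[237,125],[252,122]],36,o).round(1),"pink",onz("wrist",[[220+(700-340)/2.6,60+520/2.6]],36,o).round(1))
o6=dict(o); print(o["ee_pos"])
```

```text
((678.9772338867188, -109.6445541381836), (33.54254150390625, 52.778682708740234), 76.75489807128906) [[649.4000244140625, -119.9000015258789], [700.7999877929688, -132.0], [708.5, -99.4000015258789], [657.0999755859375, -87.30000305175781]]
yaw -13.245093
green [[595.3 -20.7  36. ]
 [611.7 -17.5  36. ]] pink [[ 733.8 -179.1   36. ]]
[675.17200959 -89.89287832 196.26147078]
```

```bash
python3 -m inch '[[-0.13,0.025,0.2,0,0,0.2,-1],[-0.13,0.025,0.5,0,0,0.294,-1],[-0.13,0.025,0.85,0,0,0.294,-1],[-0.13,0.025,0.85,0,0,0.294,-1]]' |egrep 'pos|ori'
python3 -m inch '[[0,0,0.15,0,0,0,-1],[0,0,0.303,0,0,0,-1],[0,0,0.303,0,0,0,-1],[0,0,0.303,0,0,0,0.2],[0,0,0.303,0,0,0,1],[0,0,0.303,0,0,0,1],[0,0,0.303,0,0,0,1],[0,0,0.303,0,0,0,1]]'
python3 -m inch '[[0,0,-0.05,0,0,0,1],[0,0,-0.2,0,0,0,1],[0,0,-0.45,0,0,0,1],[0,0,-0.75,0,0,0,1],[0,0,-1,0,0,0,1],[0,0,-1,0,0,0,1]]'
```

```text
ee_pos: [676.1, -109.2, 65.3]
orientation: [-2.454, -1.951, 0.009]
t: 32.5
ee_pos: [679.9, -110.6, 24.2]
orientation: [2.46, 1.954, 0.0]
ft_force: [-0.8, -0.4, 2.8]
width: 51.6
grasp_force: 30.0
t: 33.25
ee_pos: [682.2, -111.0, 179.3]
orientation: [2.455, 1.95, 0.009]
ft_force: [0.2, -0.2, -1.2]
width: 52.3
grasp_force: 30.0
```

```bash
python3 -m inch '[[0,0,0,0,0,-0.15,1],[0,0,0,0,0,-0.278,1],[0,0,0,0,0,-0.278,1]]' >/dev/null
python3 -m inch '[[0.2,-0.15,0,0,0,0,1],[0.45,-0.35,0,0,0,0,1],[0.7,-0.56,0,0,0,0,1],[0.7,-0.56,0,0,0,0,1]]' >/dev/null
python3 -m inch '[[0.25,-0.2,0,0,0,0,1],[0.5,-0.4,0.1,0,0,0,1],[0.71,-0.57,0.3,0,0,0,1],[0.71,-0.57,0.5,0,0,0,1],[0.71,-0.57,0.5,0,0,0,1],[0.71,-0.57,0.5,0,0,0,1],[0.71,-0.57,0.5,0,0,0,1]]'
python3 - <<'E'
from h import *
o,im=snap("side","s8"); print(o["t"],o["ee_pos"],R.from_rotvec(o["orientation"]).as_matrix().round(4)[:,0]); _,w=snap("wrist","w8")
s2=snap("scene","sc8")[1]
c=lambda i,x0,y0,x1,y1:cv2.resize(i[y0:y1,x0:x1,::-1],(400,500),interpolation=cv2.INTER_CUBIC)
cv2.imwrite("pics/c8.png",np.hstack([c(s2,300,110,420,260),c(w,230,50,410,275)]))
E
```

```text
t: 35.0
ee_pos: [513.7, 102.3, 99.9]
orientation: [2.233, 2.208, 0.003]
ft_force: [0.2, -0.0, 0.5]
width: 51.6
grasp_force: 30.0
35.0 [513.67465765 102.27011177  99.90139378] [1.120e-02 9.999e-01 4.000e-04]
```

View pics/c8.png

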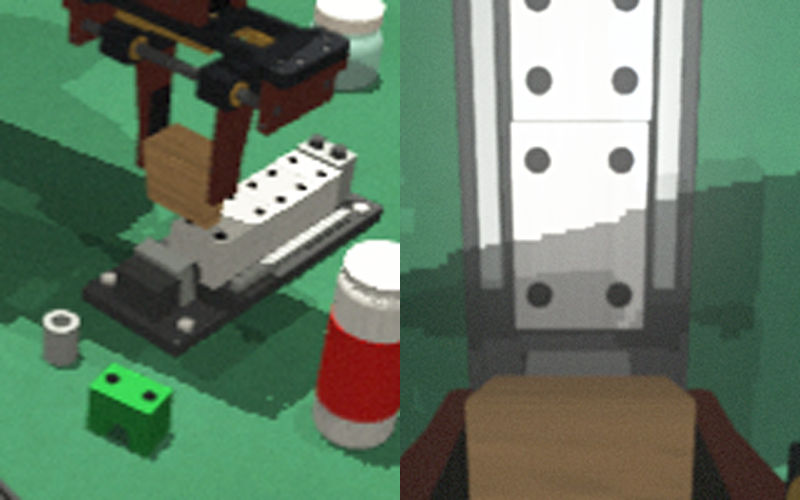

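The views show the wedge held upright over the gap and the row still closed. I'll lower it with force checks.

```bash
python3 -m inch '[[0.007,-0.003,0.1,0,0,0,1],[0.007,-0.003,0.2,0,0,0,1],[0.007,-0.003,0.26,0,0,0,1],[0.007,-0.003,0.26,0,0,0,1],[0.007,-0.003,0.26,0,0,0,1]]' |egrep 'pos|ft'
python3 -m inch '[[0,0,0.02,0,0,0,1],[0,0,0.04,0,0,0,1],[0,0,0.04,0,0,0,1]]' |egrep 'pos|ft'
```

```text
ee_pos: [512.0, 103.7, 59.7]
ft_force: [0.1, 0.2, -0.5]
ee_pos: [511.8, 103.7, 53.7]
ft_force: [-0.3, 0.3, -0.7]
```

```bash
python3 -m inch '[[0,0,0.014,0,0,0,1],[0,0,0.027,0,0,0,1],[0,0,0.027,0,0,0,1]]' |egrep 'pos|ft'
```

```text
ee_pos: [511.8, 103.7, 49.6]
ft_force: [-0.3, 0.2, -0.9]
```

```bash
for i in 1 2 3; do python3 -m inch '[[0,0,0.008,0,0,0,1],[0,0,0.008,0,0,0,1]]' |egrep 'pos|ft'; done
```

```text
ee_pos: [512.0, 103.8, 48.5]
ft_force: [0.1, 0.5, -1.3]
ee_pos: [512.2, 104.0, 47.4]
ft_force: [0.9, 3.4, 0.0]
ee_pos: [512.3, 104.1, 46.4]
ft_force: [-0.1, 5.6, 2.2]
```

```bash
for i in 1 2 3; do python3 -m inch '[[0.005,0,0.007,0,0,0,1],[0.005,0,0.007,0,0,0,1]]' |egrep 'pos|ft'; done
```

```text
ee_pos: [512.0, 104.5, 45.0]
ft_force: [1.2, 2.8, -0.1]
ee_pos: [511.7, 104.7, 43.9]
ft_force: [-0.1, -1.8, 0.3]
ee_pos: [511.8, 104.9, 43.4]
ft_force: [-0.6, -9.0, 7.9]
```

```bash
python3 -m inch '[[-0.007,0,0,0,0,0,1],[-0.007,0,0,0,0,0,1]]' |egrep 'pos|ft'
python3 -m inch '[[0,0,0.005,0,0,0,1],[0,0,0.005,0,0,0,1]]' |egrep 'pos|ft'
```

```text
ee_pos: [511.8, 104.8, 43.4]
ft_force: [-1.5, 0.2, 7.9]
ee_pos: [511.8, 104.8, 43.3]
ft_force: [-3.9, -1.9, 15.2]
```

```bash
python3 -m inch '[[0,0,-0.007,0,0,0,1],[0,0,-0.007,0,0,0,-1],[0,0,-0.007,0,0,0,-1],[0,0,-0.007,0,0,0,-1],[0,0,-0.007,0,0,0,-1]]' |egrep 'pos|ft|width'
python3 -m inch '[[0,0,-0.1,0,0,0,-1],[0,0,-0.4,0,0,0,-1],[0,0,-0.8,0,0,0,-1],[0,0,-1,0,0,0,-1],[0,0,-1,0,0,0,-1],[0,0,-1,0,0,0,-1]]' |egrep 'pos|ft|width'
python3 - <<'E'
from h import *
w=snap("wrist","w9")[1]; s=snap("scene","sc9")[1]; d=snap("side","s9")[1]
c=lambda i,x0,y0,x1,y1,w_:cv2.resize(i[y0:y1,x0:x1,::-1],(w_,560),interpolation=cv2.INTER_CUBIC)
cv2.imwrite("pics/c9.png",np.hstack([c(s,310,130,430,235,500),c(w,240,30,380,250,300)]))
print(ctrl.get_obs()["t"])
E
```

```text
ee_pos: [511.8, 104.9, 43.2]
ft_force: [0.0, -0.5, -0.1]
width: 86.3
ee_pos: [511.3, 104.8, 193.0]
ft_force: [0.1, 0.2, 0.0]
width: 87.9
40.05
```

View pics/c9.png

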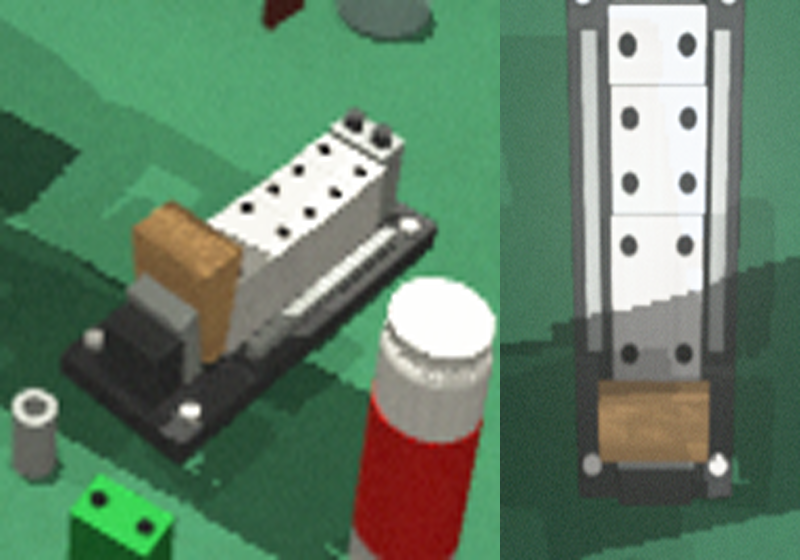

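The pictures show the wedge seated upright between the long cap and the jaw, the three caps closed up to the stop, and the gripper clear of everything.

```bash
python3 -c "
from workcell import ctrl
print(ctrl.close_job())"
```

```text
the job is handed in; nothing more can be done
None
```

The job is handed in at about 40 s: the short, middle and long caps stand in a closed row from the fixed stop, and the wedge is in the jaw gap, pressed to about 15 N (a little over the 12 N asked), and released; I haven't seen the verdict.

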